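# Hold a fluorometer's filter slide up to the light panel

## Task

Check the filter of the bench fluorometer: swing the hinged flap on its deck right up by the bar handle and leave it standing open, draw the filter slide (of the two slides in there, the one with the wide grip) up out of its slot, and hold it upright, grip on top, in front of the middle of the lit light panel, about a hand's breadth off, with its glass squarely facing the panel. Leave the slide with the narrow grip in its slot and do not disturb the glassware and other things on the bench. Finish while the gripper is still holding the filter slide there, still and clear of everything else.

Things in the scene. Friction and masses are not known exactly. Their poses are not given: they have to be found in the camera images.
- fluorometer: bench fluorometer, white, fixed, 315 (x) x 250 (y) mm. Origin under it on the bench; x points from its front (sloping control panel) to its rear, z up. Flat deck at z = 110 mm for x = -75 to 150; the panel slopes down to 66 mm at x = -165. The grey flap on the deck covers x = -30 to 90, centred on y = 35. Round cap (radius 19, 12 high) on the deck at (30, -78)
- flap (a joint): hinge of the flap, rad: 0 = shut on the deck, grows as its front edge is lifted up and back to the rear, stop at 1.75 (just past upright). Starts shut or up to 0.12 ajar. A stiff friction hinge (0.16 N m) holds the 180 g flap at any angle; lifting at the handle takes about 2 N
- flap_hinge (a point): point on the hinge line at the flap's rear edge, at deck level, in the middle of its width; fixed at (90, 35, 110) mm of the fluorometer's frame. Hinge line parallel to the fluorometer's y axis
- flap_handle (a point): middle of the flap's bar handle; moves with it. The flap is a hollow hood, 120 long x 130 wide x 40 high mm, walls 3. The round steel bar (10 diameter, 86 long, parallel to the hinge line) runs 40 mm ahead of the hood's front wall on 8 mm posts 76 apart; when shut its axis is 30 mm above the deck and 160 mm ahead of the hinge line. It can turn in the fingers as the flap swings
- slot_rear (a point): centre of the rear slot's mouth at deck level, under the flap, 50 mm ahead of the hinge line. Each slot is 9.5 wide (fluorometer x) x 58 long (y) x 44 mm deep; either slide may stand in either slot
- slot_front (a point): centre of the front slot's mouth at deck level, under the flap, 92 mm ahead of the hinge line
- filter_slide: slide with the WIDE grip. Origin at the middle of its underside, z up, x across its thickness, y along its width. Dark metal plate 6 (x) x 54 (y) x 44 high mm with a 30 mm round glass; on top of it a white grip block 10 (x) x 32 (y) x 26 high, top at z = 70. It stands on its slot's floor (x along the fluorometer's x), just the grip block above the deck. 40 to 80 g
- filter_glass (a point): centre of the filter slide's round glass, 22 mm above its underside, axes as the slide's
- slit_slide: slide with the NARROW grip, in the other slot, to be left there: same plate with a narrow slit instead of glass, white grip block 10 thick x 14 wide x 26 mm high; origin and axes as for the filter slide
- light_panel: upright LED viewing panel, black frame and foot, fixed. Origin on the bench under the middle of the lit face; x points from the lit face back into the panel (the face looks along -x, roughly towards the robot), z up. Frame 190 wide (y) x 14 x 190 high mm, top at 210; lit square 164 x 164. Foot x = -55 to 65, 160 wide, 12 high
- panel_centre (a point): centre of the lit face, 115 mm above the bench, axes as the light panel's
- vial_a: bystander: capped glass sample vial, 25 mm diameter, 60 mm high, origin under its centre
- vial_b: bystander: another capped glass sample vial of the same size, origin under its centre
- tissue_pack: bystander: flat cardboard pack of lens tissues, 60 (x) x 110 (y) x 22 mm, origin under its centre
- beaker: bystander: glass beaker, 70 mm diameter, 90 mm high, behind the fluorometer, origin under its centre
- wash_bottle: bystander: white wash bottle with bent spout, 68 mm diameter, 190 mm high, behind the fluorometer, origin under its centre
- flask: bystander: conical glass flask, 84 mm diameter, 136 mm high, left of the light panel, origin under its centre
Not all that is in view belongs to the job. What is shaped like the light_panel but purple is not meant.

How it is judged (in metres and radians):
On the way, in this order (a step that is already met when the one before it is completed fails the run):
1. the flap has been swung up and stands open (value of joint flap above 1.2 rad and distance of filter_slide from where it was at the start of the episode below 0.01 m), for 0.2 s.
2. the filter slide is drawn clear above the deck in the gripper, the flap still open (z of filter_slide in the frame of fluorometer above 0.115 m and contact force between the fingers and filter_slide above 0.5 N and value of joint flap above 1.2 rad), for 0.2 s.
At the end, for the whole second after the job is handed in: Gripper holds the filter slide still, off panel and fluorometer; glass centre 30-160 mm before the lit face, within 40 mm of its middle sideways and in height; upright and parallel to the panel within 0.2 rad; flap open beyond 1.2 rad; slit slide within 10 mm of its start (contact force between the fingers and filter_slide above 0.5 N and contact force between filter_slide and light_panel below 0.05 N and contact force between filter_slide and fluorometer below 0.05 N and contact force between filter_slide and vial_b below 0.05 N and contact force between filter_slide and vial_a below 0.05 N and height (world z) of filter_slide above 0.04 m and x of filter_glass in the frame of panel_centre between -0.16 and -0.03 m and y of filter_glass in the frame of panel_centre between -0.04 and 0.04 m and z of filter_glass in the frame of panel_centre between -0.04 and 0.04 m and angle between the x axis of filter_slide and the x axis of light_panel, either way round below 0.2 rad and angle between filter_slide's own z axis and vertical below 0.2 rad and linear speed of filter_slide below 0.02 m/s and value of joint flap above 1.2 rad and distance of slit_slide from where it was at the start of the episode below 0.01 m); the arm keeps its last pose, push and grip.
It fails at once if the narrow-gripped slide is pulled out of its slot (distance of slit_slide from where it was at the start of the episode above 0.02 m).
It fails at once if a vial, the tissue pack, the beaker, the wash bottle or the flask is pushed away by more than 30 mm or knocked over (distance of any of vial_a, vial_b, tissue_pack, beaker, wash_bottle, flask from where it was at the start of the episode above 0.03 m or angle between any of vial_a, vial_b, beaker, wash_bottle, flask's own z axis and vertical above 0.5 rad).
It also fails if it takes over 53 s, if anything falls off the work surface, if the arm or the gripper's body presses on something with over 40 N, if the wrist force passes 120 N, or if a joint passes its speed limit or range.

## Robot

A 6-joint arm with a two-finger parallel gripper is mounted at the origin on the work surface. World frame = base frame: x ahead of the robot, y to its left, z up, the work surface at z = 0. Lengths are in m, angles in degrees, forces in N, time in s.
With the tool pointing down it reaches from about 0.225 to 0.725 m from the base axis. Payload 3.1 kg.
Tool frame: the origin (TCP) lies on the mounting face of the last link; the fingertips stand 173 mm ahead of it and the grasp point (between the pads) lies 155 mm ahead of it; y points along the fingers, x is the direction in which the jaws open and shut, and the axes are right-handed (so a half turn about y gives the same grasp; the last joint's range is limited). The gripper opens to 85 mm and grips with 20 to 120 N. Pads are 22 mm wide; open, the fingers measure 114 mm over their backs; the gripper's body (76 mm by 85 mm) begins 54 mm behind the grasp point. The pads swing forward as they close: fully open they stand 13 mm farther back than shut.
Start: joints at [61.49, 2.75, 5.684, 92.934, 0, 82.678], TCP at [0.19, 0.49, 0.405] pointing down, gripper open.
Joint ranges: [-166.93, 166.93], [-56.73, 111.36], [-69.38, 81.34], [-121.58, 131.49], [-85.45, 84.26], [-180, 180]. Speed limits (degrees/s): [159.86, 159.86, 180, 180, 180, 180].

## Interface

Orientations are given as a 3x3 rotation matrix whose columns are the frame's x, y, z axes.
In Python, from station import * gives the robot as it stands.
- The arm moves only by the shell command python3 -m crank 'ROWS'. ROWS is a JSON object of lists of equal length, an entry for each row: "angular": the turn, a rotation vector about the tool's x, y, z in rad, a list of three; "slide": the shift along the tool's x, y, z in mm, a list of three; "hand": the opening, from 0 (shut) to 1 (fully open). A call has 1 to 12 rows; each row shifts and turns the commanded pose from where the row before left it, along the tool's axes as they then stand; what a row does not reach is not made up. A row lasts 1/12 s, in which the tool goes at most 41.7 mm and 7.16 degrees, less where a joint would pass 70% of its speed; a pose out of reach is approached as far as the arm can. A call with a gripper value outside its range is refused whole. The fingers move at their own pace and stop on an object; the grip force is fixed at half the most. Time passes only in rows, so rows that do not move let the fingers close. It gives the time, the measured TCP pose, the force and the opening at its end, in the units of the state.
- get_state(): the state, without advancing time (a new reading comes with each control period).
- grab_frame(name): name is "side" or "top"; returns a dict with "img" (420x560x3 uint8, red, green, blue), "z_map" (420x560 float32, m along the optical axis (not along the pixel's ray), 0 where there is no reading), "mtx" (3x3 intrinsics, pixels), "xyz" and "rotation" of the camera in the world. Camera axes: x right, y down, z forward; pixel columns grow to the right and rows downward; lengths in m; the calibration is good to about 2 mm. A picture is of the moment at which its call begins.
- close_job(): hands the job in, once; it reports no verdict.
Trained networks look in the newest picture that a camera, given by its name, has taken for a name from the list of things; names that differ only in an ending like _2 or _b are one class to them, and where a whole thing is asked for, a point or a joint stands for the part that bears it (a point fixed in the world has none). Each returns a list of dicts, best first, with "score" (0 to 1); they miss things now and then, are a little off and sometimes report something else, mostly with a low value. They report only what shows in the picture. A call takes as long as a camera call. They do not tell look-alikes from the thing itself.
- spot_in(camera, query): "centre" ([x, y, z] in m, in the coordinates of the camera as it stood for that picture, good to about 4 mm: the middle of the surface that is visible of it).
The state is a dict: "clock": time; "qpos": joint angles; "dq": joint speeds; "effort": joint torques, N m; "tool_pos": TCP position; "orientation": TCP orientation; "ft_force": force on the tool from outside, world axes, zero at the start; "torque": the same for the moment, N m; "width": finger opening in m.
Only numpy, scipy, OpenCV 4.12 (cv2) and the standard library are available. Lean on these libraries where they do the work, as an engineer would, in place of code of your own. Each camera call takes 0.05 s, during which the arm holds its last target. There are 200 camera calls.

## Working session

There is one attempt and no reset: what is moved stays moved. The work goes in short steps, Python scripts to look and compute and a shell command to move; the robot and the scene stay as the last step left them, time stands still between calls to the robot, and variables do not carry over. Pictures are saved under pics/ and viewed, about 8 in all and at most 12, crops included, and the job is handed in when it is done.

```bash
ls; mkdir -p pics; cat > h.py <<'E'
from station import *
import numpy as np, cv2
def snap(n):
    f=grab_frame(n); return f
def w(f,p): return np.array(f['rotation'])@np.array(p)+np.array(f['xyz'])
def px(f,u,v,z=None):
    K=np.array(f['mtx']); z=f['z_map'][int(v),int(u)] if z is None else z
    return w(f,[(u-K[0,2])/K[0,0]*z,(v-K[1,2])/K[1,1]*z,z])
def save(f,name,crop=None,s=1):
    im=f['img']
    if crop: im=im[crop[1]:crop[3],crop[0]:crop[2]]
    im=cv2.resize(im,None,fx=s,fy=s,interpolation=cv2.INTER_CUBIC)
    cv2.imwrite('pics/'+name,im[:,:,::-1])
def proj(f,P):
    c=np.array(f['rotation']).T@(np.array(P)-np.array(f['xyz'])); q=np.array(f['mtx'])@c; return q[:2]/q[2]
E
python3 - <<'E'
from h import *
np.set_printoptions(precision=3,suppress=True)
fs={}
for n in ('side','top'):
    f=snap(n); fs[n]=f
    print(n,f['xyz'],np.array(f['rotation']).tolist(),np.array(f['mtx'])[0])
    for q in ['fluorometer','flap_handle','flap','light_panel','filter_slide','slit_slide','vial_a','tissue_pack','beaker','wash_bottle','flask']:
        for d in spot_in(n,q)[:3]: print(q,round(d['score'],2),w(f,d['centre']),proj(f,w(f,d['centre'])).round())
im=np.hstack([fs['side']['img'],fs['top']['img']])
cv2.imwrite('pics/a.png',cv2.resize(fs['side']['img'],None,fx=1.4,fy=1.4)[:,:,::-1])
cv2.imwrite('pics/b.png',cv2.resize(fs['top']['img'],None,fx=1.4,fy=1.4)[:,:,::-1])
s=get_state();print(s['tool_pos'],s['orientation'],s['width'],s['clock'])
E
```

```text
pics
side [ 0.121 -0.577  0.623] [[0.8931756707323806, -0.23482633399355374, 0.38352811379990165], [-0.44939590004637364, -0.49783482093692466, 0.7417572487574422], [0.016749514418995873, -0.8348754900737284, -0.5501839418238956]] [439.315   0.    277.914]
fluorometer 0.82 [ 0.469 -0.181  0.106] [355. 309.]
flap_handle 0.56 [ 0.52  -0.111  0.152] [359. 254.]
flap 0.67 [ 0.524 -0.116  0.151] [362. 256.]
flap 0.45 [0.754 0.024 0.068] [404. 222.]
light_panel 0.82 [0.188 0.276 0.104] [124. 212.]
light_panel 0.77 [0.638 0.198 0.104] [321. 184.]
light_panel 0.47 [ 0.469 -0.18   0.104] [354. 310.]
vial_a 0.54 [0.382 0.293 0.036] [209. 213.]
vial_a 0.26 [0.61  0.425 0.054] [270. 166.]
tissue_pack 0.66 [0.358 0.17  0.021] [218. 249.]
beaker 0.62 [0.757 0.026 0.072] [405. 220.]
wash_bottle 0.79 [ 0.767 -0.116  0.11 ] [460. 239.]
flask 0.86 [0.614 0.422 0.052] [271. 167.]
top [0.381 0.119 1.345] [[0.020680991028418225, -0.9970911039992841, 0.0733595728965989], [-0.9997636310215973, -0.020132574344870174, 0.00820740743230322], [-0.006706615882398443, -0.07351197028877134, -0.9972717841830625]] [541.065   0.    288.947]
fluorometer 0.74 [ 0.512 -0.124  0.11 ] [400. 195.]
flap_handle 0.9 [ 0.536 -0.097  0.158] [392. 181.]
flap 0.94 [ 0.538 -0.096  0.155] [391. 180.]
light_panel 0.98 [0.635 0.197 0.013] [263. 147.]
light_panel 0.82 [0.196 0.286 0.014] [222. 324.]
vial_a 0.56 [0.477 0.112 0.061] [296. 209.]
vial_a 0.41 [0.379 0.304 0.056] [215. 249.]
vial_a 0.28 [0.364 0.19  0.021] [263. 256.]
tissue_pack 0.72 [0.362 0.188 0.02 ] [264. 257.]
tissue_pack 0.52 [ 0.76  -0.089  0.125] [387.  86.]
beaker 0.56 [0.772 0.043 0.043] [327.  90.]
wash_bottle 0.88 [ 0.765 -0.085  0.124] [385.  84.]
wash_bottle 0.5 [0.38  0.305 0.055] [215. 249.]
flask 0.56 [0.611 0.435 0.058] [163. 151.]
[0.19  0.489 0.405] [[ 0.361  0.    -0.932]
 [ 0.932 -0.     0.361]
 [-0.    -1.    -0.   ]] 0.08572096594916781 1.2
```

View pics/a.png

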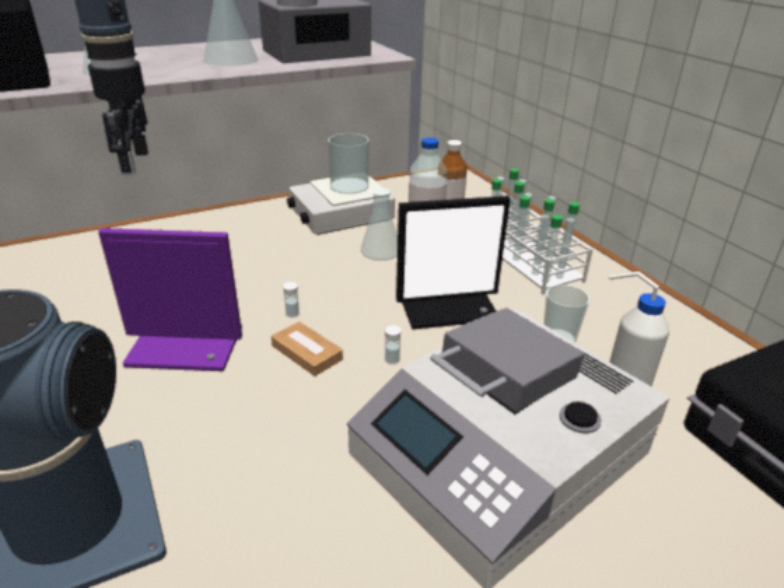

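View pics/b.png

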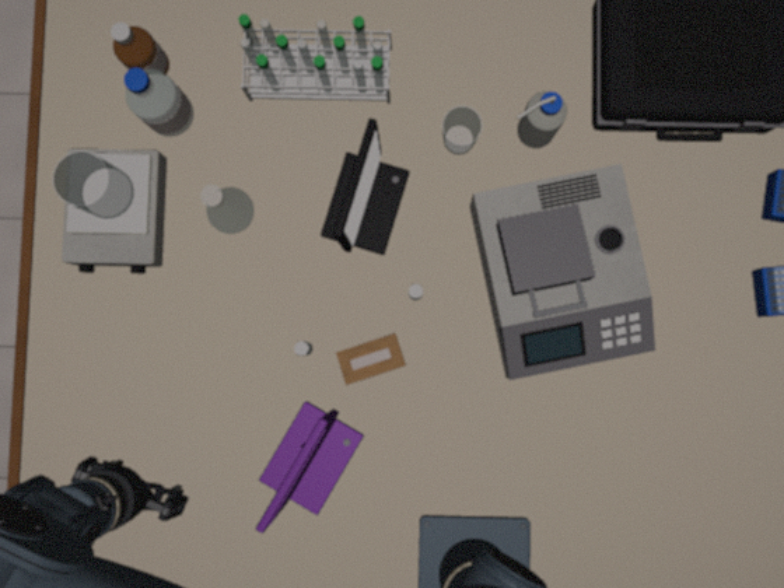

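The lit panel is the black-framed one at (450,255) in the side view and (362,190) in the top view. The purple one at (175,290) / (300,465) is the decoy. The flap is at (515,355) side and (545,248) top, with its bar at (557,308) top. Next I'll fit the geometry.

```bash
cat >> h.py <<'E'
def cloud(f):
    z=f['z_map']; K=np.array(f['mtx']); v,u=np.mgrid[:z.shape[0],:z.shape[1]]
    P=np.stack([(u-K[0,2])/K[0,0]*z,(v-K[1,2])/K[1,1]*z,z],-1)@np.array(f['rotation']).T+np.array(f['xyz'])
    P[z==0]=np.nan; return P
E
python3 - <<'E'
from h import *
np.set_printoptions(precision=4,suppress=True)
t=snap('top');s=snap('side')
for n,f in (('top',t),('side',s)):
    P=cloud(f)
    box=(P[...,0]>.3)&(P[...,0]<.69)&(P[...,1]>-.33)&(P[...,1]<.06)
    for lab,lo,hi in (('all',.05,.2),('deck',.1,.118),('flap',.135,.18)):
        m=box&(P[...,2]>lo)&(P[...,2]<hi)
        Q=P[m]; 
        r=cv2.minAreaRect(Q[:,:2].astype(np.float32)*1000)
        print(n,lab,len(Q),r,np.median(Q[:,2]),cv2.boxPoints(r).tolist())
# flap plane
    m=box&(P[...,2]>.142); Q=P[m]; c=np.median(Q,0); u,S,V=np.linalg.svd(Q-Q.mean(0),full_matrices=False); print('flapplane',Q.mean(0),V[2])
    # panel white pixels
    im=f['img'].astype(int); m=(im.min(-1)>215)&(P[...,0]>.5)&(P[...,0]<.75)&(P[...,1]>.05)&(P[...,1]<.32)&(P[...,2]>.02)
    Q=P[m]; c=np.median(Q,0); 
    for _ in range(4):
        u,S,V=np.linalg.svd(Q-Q.mean(0),full_matrices=False); d=np.abs((Q-Q.mean(0))@V[2]); Q=Q[d<max(.006,2*np.median(d))]
    print(n,'panel',len(Q),Q.mean(0),V[2],np.median(d),Q.min(0),Q.max(0))
cv2.imwrite('pics/c.png',np.hstack([cv2.resize(t['img'][135:275,330:475],(400,386),interpolation=2),cv2.resize(s['img'][215:355,245:390],(400,386),interpolation=2)])[:,:,::-1])
E
```

```text
top all 15030 ((514.2020263671875, -135.74679565429688), (315.6763610839844, 251.8389129638672), 12.638422966003418) 0.10884472315590776 [[332.6373596191406, -47.4129638671875], [387.7391357421875, -293.14984130859375], [695.7667236328125, -224.08062744140625], [640.6649169921875, 21.65625]]
top deck 7677 ((542.1741943359375, -129.52183532714844), (258.3561096191406, 251.6651153564453), 12.66753101348877) 0.10872514359951246 [[388.5462341308594, -35.08006286621094], [443.7347106933594, -280.619384765625], [695.8021240234375, -223.96360778808594], [640.6136474609375, 21.575714111328125]]
top flap 3529 ((524.095458984375, -97.55004119873047), (165.15347290039062, 131.66075134277344), 12.650211334228516) 0.15405208613506138 [[429.10650634765625, -51.40185546875], [457.94000244140625, -179.8665771484375], [619.0844116210938, -143.69822692871094], [590.2509155273438, -15.233505249023438]]
flapplane [ 0.537  -0.0936  0.154 ] [0.0548 0.0165 0.9984]
  return _methods._mean(a, axis=axis, dtype=dtype,
  ret = um.true_divide(
<stdin>:18: RuntimeWarning: Mean of empty slice.
Traceback (most recent call last):
IndexError: index 2 is out of bounds for axis 0 with size 0
```

```bash
python3 - <<'E' 
from h import *
np.set_printoptions(precision=4,suppress=True)
t=snap('top');s=snap('side')
P=cloud(s); im=s['img'].astype(int)
box=(P[...,0]>.3)&(P[...,0]<.69)&(P[...,1]>-.33)&(P[...,1]<.06)
m=box&(P[...,2]>.105)&(P[...,2]<.112); print('side deck z',np.median(P[m][:,2]))
m=(im.min(-1)>200)&(P[...,0]>.5)&(P[...,0]<.75)&(P[...,1]>.05)&(P[...,1]<.32)&(P[...,2]>.02)
Q=P[m]
for _ in range(6):
    u,S,V=np.linalg.svd(Q-Q.mean(0),full_matrices=False); d=np.abs((Q-Q.mean(0))@V[2]); Q=Q[d<max(.006,2*np.median(d))]
print('panel',len(Q),Q.mean(0),V[2],np.median(d),Q.min(0),Q.max(0))
m=(P[...,0]>.5)&(P[...,0]<.75)&(P[...,1]>.1)&(P[...,1]<.34)&(P[...,2]>.03)&(np.abs((P-Q.mean(0))@V[2])<.008)
print('frame',P[m].mean(0),P[m].min(0),P[m].max(0))
# fluorometer model -> checks
a=np.radians(12.64);R=np.array([[np.cos(a),-np.sin(a),0],[np.sin(a),np.cos(a),0],[0,0,1]])
O=np.array([.5142,-.1357,0])-R@[-.0075,0,0]; print('O',O)
F=lambda *p:O+R@(np.array(p)/1000)
H=F(90,35,110);print('hinge',H,'slots',F(40,35,110),F(-2,35,110))
for q in (.0,.057,.1):
    b=np.arctan2(30,160)+q;hp=F(90-162.8*np.cos(b),35,110+162.8*np.sin(b));print(q,hp,proj(t,hp),proj(s,hp))
for f in (t,s):
    for yy in (-43,43):
        b=np.arctan2(30,160)+.057;p=proj(f,F(90-162.8*np.cos(b),35+yy,110+162.8*np.sin(b)))
        cv2.circle(f['img'],tuple(p.round().astype(int).tolist()),1,(255,0,0),-1)
    for pt in ((90,-30,110),(90,100,110),(-165,-125,66),(-165,125,66)):
        cv2.circle(f['img'],tuple(proj(f,F(*pt)).round().astype(int).tolist()),1,(0,255,0),-1)
def bestq():
    pass
cv2.imwrite('pics/c.png',np.hstack([cv2.resize(t['img'][135:275,330:475],(400,386),interpolation=2),cv2.resize(s['img'][215:355,245:390],(400,386),interpolation=2)])[:,:,::-1])
E
```

```text
side deck z 0.10970544187177333
panel 3922 [0.6394 0.1989 0.1181] [-0.2713 -0.9625 -0.    ] 0.0010770647364972737 [0.5607 0.1746 0.0299] [0.7218 0.2248 0.1981]
frame [0.6371 0.2001 0.1264] [0.5484 0.1725 0.03  ] [0.7325 0.2322 0.2113]
O [ 0.5215 -0.1341  0.    ]
hinge [ 0.6017 -0.0802  0.11  ] slots [ 0.5529 -0.0912  0.11  ] [ 0.5119 -0.1003  0.11  ]
0.0 [ 0.4455 -0.1152  0.14  ] [398.3271 222.8015] [322.5892 273.2412]
0.057 [ 0.4475 -0.1148  0.1491] [398.9367 221.724 ] [323.8389 268.5941]
0.1 [ 0.4492 -0.1144  0.1558] [399.3623 220.7509] [324.9341 265.0114]
```

View pics/c.png

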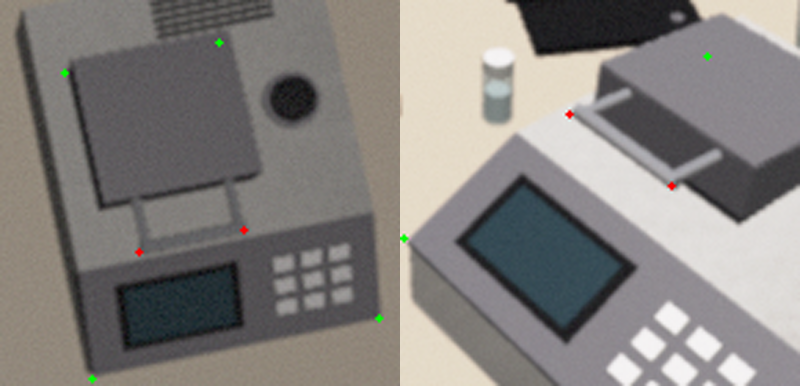

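The bar sits about 4 mm further +x than my model, and I'll correct that close up. Now I'll lift and travel to above the bar.

```bash
python3 -m crank '{"slide":[[0,-30,0],[0,-30,0],[-23.4,0,-23.1],[-23.4,0,-23.1],[-23.4,0,-23.1],[-23.4,0,-23.1],[-23.4,0,-23.1],[-23.4,0,-23.1],[-23.4,0,-23.1],[-23.4,0,-23.1],[-23.4,0,-23.1],[-23.4,0,-23.1]],"angular":[[0,0,0],[0,0,0],[0,0,0],[0,0,0],[0,0,0],[0,0,0],[0,0,0],[0,0,0],[0,0,0],[0,0,0],[0,0,0],[0,0,0]],"hand":[1,1,1,1,1,1,1,1,1,1,1,1]}'
python3 -m crank '{"slide":[[-23.4,0,-23.1],[-23.4,0,-23.1],[-23.4,0,-23.1],[-23.4,0,-23.1],[-23.4,0,-23.1],[-23.4,0,-23.1],[-23.4,0,-23.1],[-23.4,0,-23.1],[-23.4,0,-23.1],[-23.4,0,-23.1]],"angular":[[0,0,0],[0,0,0],[0,0,0],[0,0,0],[0,0,0],[0,0,0],[0,0,0],[0,0,0],[0,0,0],[0,0,0]],"hand":[0.6,0.6,0.6,0.6,0.6,0.6,0.6,0.6,0.6,0.6]}'
python3 -m crank '{"angular":[[0,0.1226,0],[0,0.1226,0],[0,0.1226,0],[0,0.1226,0],[0,0.1226,0],[0,0.1226,0],[0,0.1226,0],[0,0.1226,0],[0,0,0]],"slide":[[0,0,0],[0,0,0],[0,0,0],[0,0,0],[0,0,0],[0,0,0],[0,0,0],[0,0,0],[0,0,0]],"hand":[0.5,0.5,0.5,0.5,0.5,0.5,0.5,0.5,0.5]}'
```

```text
clock: 2.4
tool_pos: [0.3207, 0.1864, 0.465]
orientation: [[0.361, 0.001, -0.933], [0.933, 0.0, 0.361], [0.001, -1.0, -0.001]]
ft_force: [1.1, 0.1, 0.3]
width: 0.0856
clock: 3.23
tool_pos: [0.4517, -0.1155, 0.4648]
orientation: [[0.362, 0.001, -0.932], [0.932, -0.0, 0.362], [0.0, -1.0, -0.001]]
ft_force: [0.8, 0.9, 0.3]
width: 0.0517
clock: 3.98
tool_pos: [0.4514, -0.1138, 0.4648]
orientation: [[0.976, 0.0, -0.216], [0.216, -0.0, 0.976], [0.0, -1.0, -0.0]]
ft_force: [0.6, -0.1, -0.5]
width: 0.0428
```

```bash
python3 -m crank '{"slide":[[0,35,0],[0,35,0],[0,30,0],[0,0,0]],"angular":[[0,0,0],[0,0,0],[0,0,0],[0,0,0]],"hand":[0.5,0.5,0.5,0.5]}'
python3 - <<'E'
from h import *
f=snap('side'); save(f,'d.png',(270,170,420,300),5)
# measure bar: depth points between hood front wall and panel region
np.set_printoptions(precision=4,suppress=True)
P=cloud(f)
a=np.radians(12.64);R=np.array([[np.cos(a),-np.sin(a),0],[np.sin(a),np.cos(a),0],[0,0,1]])
O=np.array([.5215,-.1341,0]); L=(P-O)@R*1000
for y0,y1 in((-5,20),(50,75)):
    m=(L[...,0]<-35)&(L[...,0]>-95)&(L[...,1]>y0)&(L[...,1]<y1)&(L[...,2]>128)&(L[...,2]<160)
    Q=L[m]; print(y0,len(Q)); print(Q[::max(1,len(Q)//12)])
E
```

```text
clock: 4.32
tool_pos: [0.4485, -0.1127, 0.3558]
orientation: [[0.975, -0.015, -0.221], [0.221, 0.006, 0.975], [-0.014, -1.0, 0.01]]
ft_force: [-1.9, 0.9, -1.8]
width: 0.0425
-5 95
[[-67.5063  19.8842 158.0585]
 [-66.3552  14.3191 159.0642]
 [-66.6397  11.7532 158.8297]
 [-68.8698  13.7953 156.5205]
 [-43.9306  -4.8109 155.812 ]
 [-67.9648   8.0821 157.8018]
 [-71.4551  13.2096 154.0607]
 [-64.4714   4.5717 156.2038]
 [-70.6716   7.3889 155.5061]
 [-64.4487  -1.7557 158.4183]
 [-70.2147   1.3721 157.2891]
 [-60.3769  -4.7734 156.1767]
 [-68.4175  -3.4733 157.555 ]
 [-71.4755  -2.4421 154.3   ]]
50 50
[[-36.2939  72.6171 154.1611]
 [-40.1789  71.162  154.7072]
 [-44.2583  69.5067 155.4889]
 [-37.1306  66.7351 153.7572]
 [-39.9596  66.259  153.2192]
 [-40.6851  67.7124 150.4718]
 [-69.792   74.7918 153.7342]
 [-71.4519  68.0219 154.4795]
 [-70.7362  63.6519 152.5614]
 [-65.4233  50.2383 158.469 ]
 [-71.2759  53.6482 157.0846]
 [-70.4794  56.5324 152.6666]
 [-71.921   50.3681 155.2276]]
```

View pics/d.png

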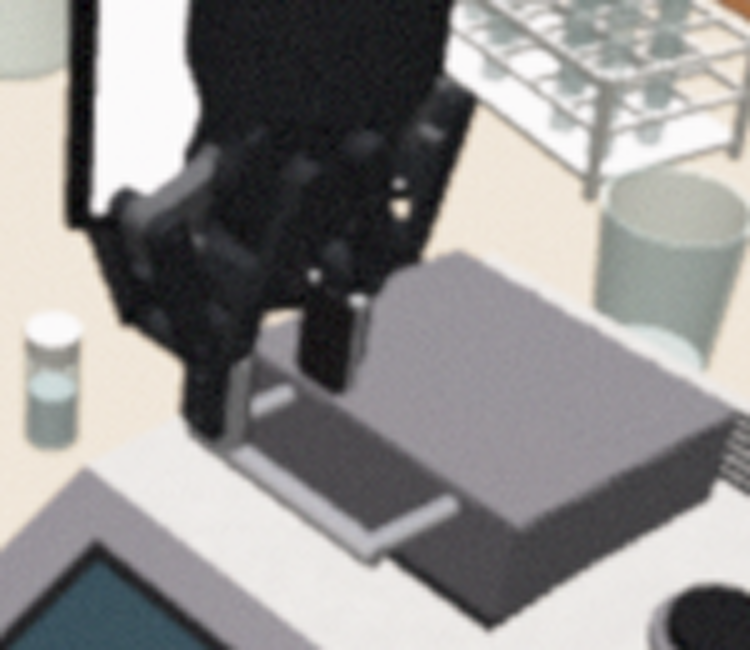

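```bash
python3 -m crank '{"slide":[[0,0,0],[0,0,0],[0,0,0],[0,0,0]],"angular":[[0,0,0],[0,0,0],[0,0,0],[0,0,0]],"hand":[0.37,0.37,0.37,0.37]}'
python3 -m crank '{"slide":[[0,20,0],[0,20,0],[0,20,0],[0,0,0],[0,0,0]],"angular":[[0,0,0],[0,0,0],[0,0,0],[0,0,0],[0,0,0]],"hand":[0.37,0.37,0.37,0.37,0.37]}'
```

```text
clock: 4.7
tool_pos: [0.4523, -0.1142, 0.3678]
orientation: [[0.976, 0.005, -0.219], [0.219, -0.002, 0.976], [0.005, -1.0, -0.003]]
ft_force: [-0.7, -0.4, -0.3]
width: 0.0317
clock: 5.12
tool_pos: [0.4513, -0.1138, 0.305]
orientation: [[0.976, -0.001, -0.219], [0.219, 0.0, 0.976], [-0.001, -1.0, 0.0]]
ft_force: [0.4, 0.6, -0.0]
width: 0.0318
```

```bash
python3 -m crank '{"slide":[[-1.5,0,0],[0,0,0],[0,0,0],[0,0,0],[0,0,0],[0,0,0]],"angular":[[0,0,0],[0,0,0],[0,0,0],[0,0,0],[0,0,0],[0,0,0]],"hand":[0.0,0,0,0,0,0]}'
python3 - <<'E'
from h import *
H=np.array([90,110.]); import math
# arc in (tool x = fluoro x, up): bar at (-67.5,153); 
r=162.8;b0=math.atan2(43,157.3)
n=24; q1=1.62+.1853
a=np.linspace(b0,q1,n+1)
x=90-r*np.cos(a); z=110+r*np.sin(a)
for dx,dz in zip(np.diff(x),np.diff(z)): print([round(dx,1),round(-dz,1),0],end=',')
f=snap('side'); save(f,'e.png',(270,170,420,300),4)
E
```

```text
clock: 5.62
tool_pos: [0.4495, -0.1147, 0.3057]
orientation: [[0.976, -0.001, -0.218], [0.218, -0.002, 0.976], [-0.001, -1.0, -0.002]]
ft_force: [-4.6, -2.3, 1.3]
width: 0.0078
[np.float64(3.1), np.float64(-10.0), 0],[np.float64(3.7), np.float64(-9.8), 0],[np.float64(4.3), np.float64(-9.5), 0],[np.float64(4.9), np.float64(-9.2), 0],[np.float64(5.5), np.float64(-8.9), 0],[np.float64(6.1), np.float64(-8.5), 0],[np.float64(6.6), np.float64(-8.1), 0],[np.float64(7.1), np.float64(-7.7), 0],[np.float64(7.6), np.float64(-7.2), 0],[np.float64(8.0), np.float64(-6.7), 0],[np.float64(8.4), np.float64(-6.2), 0],[np.float64(8.8), np.float64(-5.6), 0],[np.float64(9.1), np.float64(-5.0), 0],[np.float64(9.4), np.float64(-4.4), 0],[np.float64(9.7), np.float64(-3.8), 0],[np.float64(9.9), np.float64(-3.2), 0],[np.float64(10.1), np.float64(-2.5), 0],[np.float64(10.3), np.float64(-1.9), 0],[np.float64(10.4), np.float64(-1.2), 0],[np.float64(10.4), np.float64(-0.6), 0],[np.float64(10.4), np.float64(0.1), 0],[np.float64(10.4), np.float64(0.8), 0],[np.float64(10.3), np.float64(1.4), 0],[np.float64(10.2), np.float64(2.1), 0],
```

View pics/e.png

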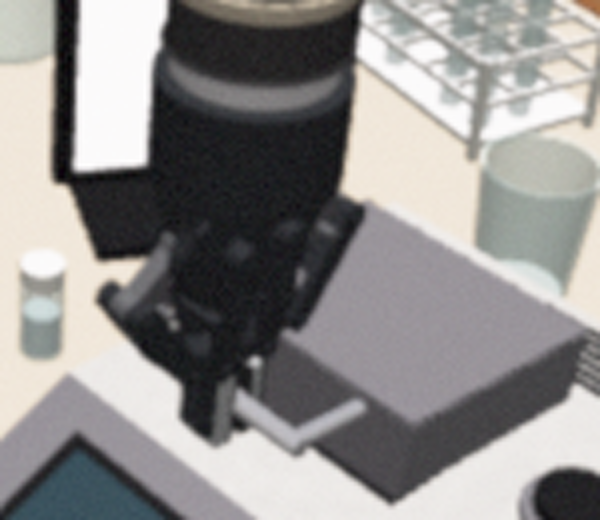

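Gripped. Now the first part of the swing.

```bash
python3 -m crank '{"slide":[[3.1,-10,0],[3.7,-9.8,0],[4.3,-9.5,0],[4.9,-9.2,0],[5.5,-8.9,0],[6.1,-8.5,0]],"angular":[[0,0,0],[0,0,0],[0,0,0],[0,0,0],[0,0,0],[0,0,0]],"hand":[0,0,0,0,0,0]}'
```

```text
clock: 6.17
tool_pos: [0.4756, -0.1088, 0.3613]
orientation: [[0.976, -0.005, -0.217], [0.217, -0.003, 0.976], [-0.006, -1.0, -0.002]]
ft_force: [-7.6, -3.2, 2.4]
width: 0.0076
```

```bash
python3 -m crank '{"slide":[[6.6,-8.1,0],[7.1,-7.7,0],[7.6,-7.2,0],[8,-6.7,0],[8.4,-6.2,0],[8.8,-5.6,0],[9.1,-5,0],[9.4,-4.4,0]],"angular":[[0,0,0],[0,0,0],[0,0,0],[0,0,0],[0,0,0],[0,0,0],[0,0,0],[0,0,0]],"hand":[0,0,0,0,0,0,0,0]}'
python3 - <<'E'
from h import *
f=snap('side'); save(f,'f.png',(250,100,430,300),3)
E
```

```text
clock: 6.83
tool_pos: [0.5395, -0.0943, 0.4154]
orientation: [[0.976, 0.001, -0.218], [0.218, -0.003, 0.976], [0.0, -1.0, -0.003]]
ft_force: [-6.0, -2.4, 9.4]
width: 0.008
```

View pics/f.png

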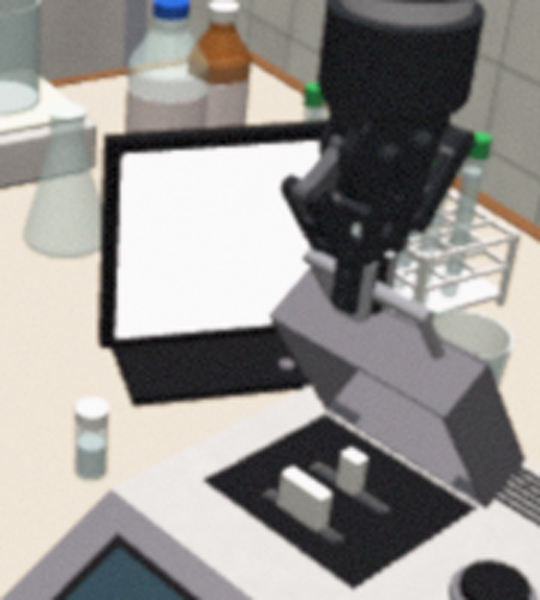

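The flap is rising with the bar in the fingers. The wide grip is in the front slot (crop 305,497) and the narrow one in the rear slot (352,470).

```bash
python3 -m crank '{"slide":[[9.7,-3.8,0],[9.9,-3.2,0],[10.1,-2.5,0],[10.3,-1.9,0],[10.4,-1.2,0],[10.4,-0.6,0],[10.4,0.1,0],[10.4,0.8,0],[10.3,1.4,0],[0,0,0],[0,0,0]],"angular":[[0,0,0],[0,0,0],[0,0,0],[0,0,0],[0,0,0],[0,0,0],[0,0,0],[0,0,0],[0,0,0],[0,0,0],[0,0,0]],"hand":[0,0,0,0,0,0,0,0,0,0,0]}'
```

```text
clock: 7.8
tool_pos: [0.6313, -0.0739, 0.4241]
orientation: [[0.976, 0.006, -0.219], [0.219, -0.001, 0.976], [0.006, -1.0, -0.002]]
ft_force: [2.3, -1.4, 3.8]
width: 0.0081
```

```bash
python3 -m crank '{"slide":[[0,0,0],[0,0,0],[0,0,0],[0,0,0],[0,-15,0],[0,-15,0],[0,-15,0],[0,0,0]],"angular":[[0,0,0],[0,0,0],[0,0,0],[0,0,0],[0,0,0],[0,0,0],[0,0,0],[0,0,0]],"hand":[0.3,0.3,0.3,0.3,0.3,0.3,0.3,0.3]}'
python3 - <<'E'
from h import *
np.set_printoptions(precision=4,suppress=True)
a=np.radians(12.64);R=np.array([[np.cos(a),-np.sin(a),0],[np.sin(a),np.cos(a),0],[0,0,1]])
O=np.array([.5215,-.1341,0])
F=lambda *p:O+R@(np.array(p)/1000)
for n in ('side','top'):
    f=snap(n)
    for q in('filter_slide','slit_slide','flap_handle','fluorometer'):
        for d in spot_in(n,q)[:2]:
            p=w(f,d['centre']);print(n,q,round(d['score'],2),p,((p-O)@R*1000).round(),proj(f,p))
    L=(cloud(f)-O)@R*1000
    m=(abs(L[...,0]-10)<45)&(abs(L[...,1]-35)<40)&(L[...,2]>122)&(L[...,2]<145)
    for lo,hi in((-25,18),(18,60)):
        Q=L[m&(L[...,0]>lo)&(L[...,0]<hi)]
        if len(Q): print(n,len(Q),np.percentile(Q,[5,50,95],axis=0).round(1).tolist())
    m=(abs(L[...,0]-110)<80)&(abs(L[...,1]-35)<60)&(L[...,2]>150)&(L[...,2]<225)
    Q=L[m]; print('flap',len(Q)); 
    for z in (160,190,220):
        q=Q[abs(Q[:,2]-z)<6]; print(z,np.percentile(q[:,0],[5,50,95]) if len(q) else 0)
    if n=='side': save(f,'g.png',(250,170,430,310),4)
    for P in ((-2-5,35-16,136),(-2-5,35+16,136),(-2+5,35-16,136),(-2+5,35+16,136)): print(proj(f,F(*P)))
E
```

```text
clock: 8.47
tool_pos: [0.6297, -0.0738, 0.4708]
orientation: [[0.976, 0.005, -0.218], [0.218, -0.001, 0.976], [0.005, -1.0, -0.002]]
ft_force: [0.3, 0.7, -0.6]
width: 0.0256
side filter_slide 0.61 [ 0.5076 -0.1071  0.1223] [ -8.  29. 122.] [349.5509 268.0638]
side slit_slide 0.51 [ 0.5489 -0.093   0.1203] [ 36.  34. 120.] [363.8444 258.0072]
side flap_handle 0.76 [ 0.6258 -0.0731  0.1746] [115.  37. 175.] [395.0648 217.7095]
side fluorometer 0.8 [ 0.4918 -0.1643  0.1102] [-36. -23. 110.] [360.4998 296.5288]
side fluorometer 0.26 [ 0.6284 -0.0763  0.1702] [117.  33. 170.] [396.9144 220.1841]
side 166 [[-7.7, 16.6, 123.2], [-5.7, 29.8, 132.5], [1.8, 46.1, 136.5]]
side 75 [[34.6, 25.1, 123.5], [37.0, 30.3, 131.7], [43.8, 37.6, 136.0]]
flap 1365
160 [100.0841 127.266  129.2803]
190 [103.6853 127.1831 129.3767]
220 [ 90.033   96.0083 106.6628]
[355.1137 264.9026]
[341.6497 255.7533]
[359.0164 262.6081]
[345.5427 253.5813]
top flap_handle 0.97 [ 0.6114 -0.044   0.2321] [107.  68. 232.] [373.105  140.2258]
top fluorometer 0.8 [ 0.5643 -0.0305  0.1086] [ 64.  92. 109.] [359.0897 171.196 ]
top fluorometer 0.64 [0.633  0.1919 0.0124] [180. 294.  12.] [265.3018 147.7009]
flap 14
160 0
190 0
220 [ 91.7274 103.9688 124.7492]
[398.9817 193.9619]
[385.0127 196.7931]
[398.0299 189.6147]
[384.0691 192.4433]
```

View pics/g.png

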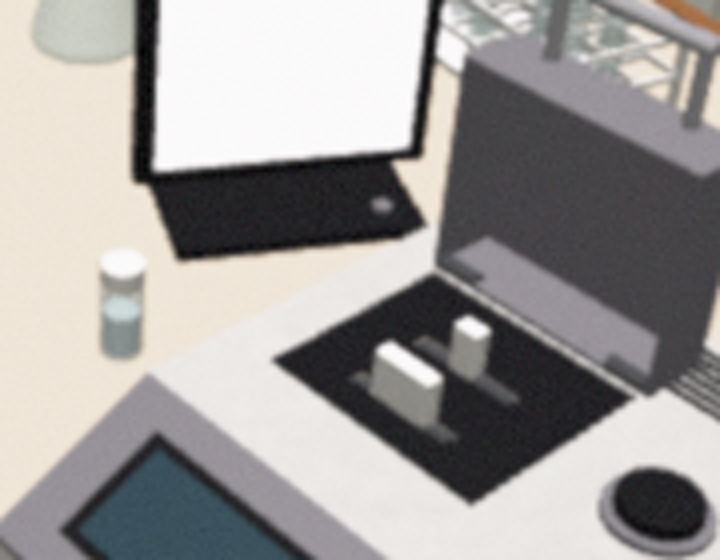

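```bash
python3 -m crank '{"slide":[[-20,0,-0.5],[-20,0,-0.5],[-20,0,-0.5],[-20,0,-0.5],[-20,0,-0.5],[-20,0,-0.5],[0,30,0],[0,30,0],[0,30,0],[0,30,0],[0,20,0],[0,0,0]],"angular":[[0,0,0],[0,0,0],[0,0,0],[0,0,0],[0,0,0],[0,0,0],[0,0,0],[0,0,0],[0,0,0],[0,0,0],[0,0,0],[0,0,0]],"hand":[0.3,0.3,0.3,0.3,0.3,0.3,0.3,0.3,0.3,0.3,0.3,0.3]}'
python3 -m crank '{"slide":[[0,0,0],[0,0,0]],"angular":[[0,0,0],[0,0,0]],"hand":[0.3,0.3]}'
python3 - <<'E'
from h import *
np.set_printoptions(precision=4,suppress=True)
f=snap('side'); save(f,'i.png',(290,190,410,300),5)
E
```

```text
clock: 9.97
tool_pos: [0.5114, -0.1023, 0.3214]
orientation: [[0.976, -0.01, -0.218], [0.218, 0.003, 0.976], [-0.009, -1.0, 0.006]]
ft_force: [-1.4, 0.0, -0.3]
width: 0.0257
clock: 10.13
tool_pos: [0.5139, -0.1031, 0.329]
orientation: [[0.976, 0.002, -0.218], [0.218, -0.001, 0.976], [0.002, -1.0, -0.001]]
ft_force: [0.2, 0.4, -0.2]
width: 0.0253
```

View pics/i.png

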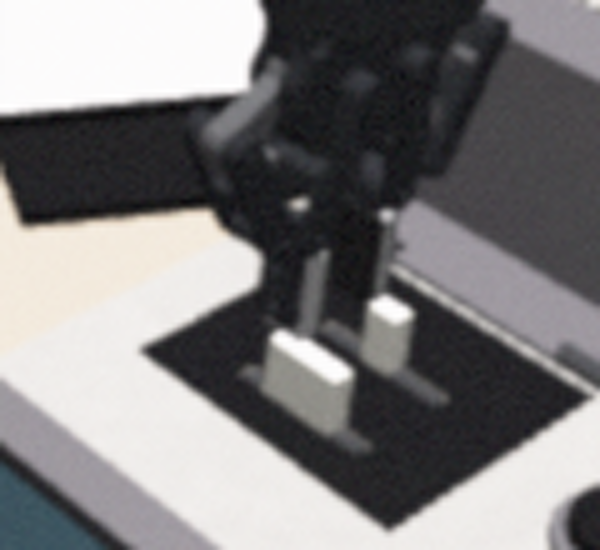

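```bash
python3 -m crank '{"slide":[[-2,0,0],[0,12,0],[0,10,0],[0,10,0],[0,10,0],[0,0,0],[0,0,0],[0,0,0]],"angular":[[0,0,0],[0,0,0],[0,0,0],[0,0,0],[0,0,0],[0,0,0],[0,0,0],[0,0,0]],"hand":[0.3,0.3,0.3,0.3,0.3,0.3,0.3,0.3]}'
python3 - <<'E'
from h import *
f=snap('side'); save(f,'j.png',(290,190,410,300),5)
E
```

```text
clock: 10.85
tool_pos: [0.5112, -0.1033, 0.2844]
orientation: [[0.976, -0.002, -0.218], [0.218, 0.0, 0.976], [-0.001, -1.0, 0.001]]
ft_force: [-0.4, 1.0, 0.5]
width: 0.0255
```

View pics/j.png

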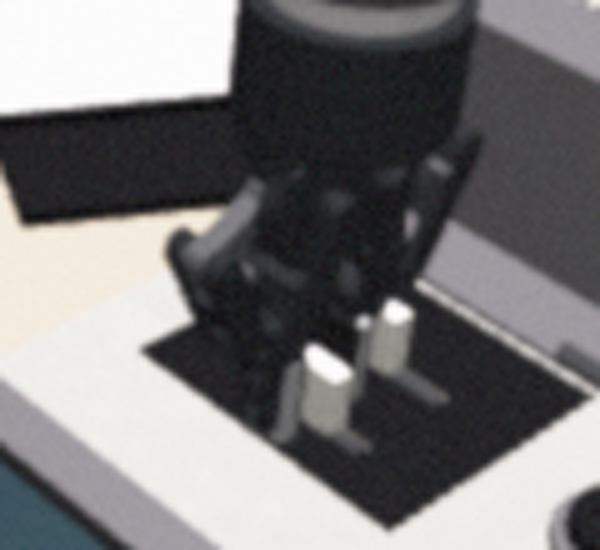

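Pads straddle the block but look about 8 mm too far to +y. I'll shift, grip, and draw up a little.

```bash
python3 -m crank '{"slide":[[0,0,-4],[0,0,-4],[0,-1,0],[0,0,0],[0,0,0],[0,0,0],[0,0,0],[0,0,0]],"angular":[[0,0,0],[0,0,0],[0,0,0],[0,0,0],[0,0,0],[0,0,0],[0,0,0],[0,0,0]],"hand":[0.3,0.3,0.3,0,0,0,0,0]}'
python3 -m crank '{"slide":[[0,-5,0],[0,-10,0],[0,-10,0],[0,0,0]],"angular":[[0,0,0],[0,0,0],[0,0,0],[0,0,0]],"hand":[0,0,0,0]}'
python3 - <<'E'
from h import *
f=snap('side'); save(f,'k.png',(290,190,410,300),5)
E
```

```text
clock: 11.57
tool_pos: [0.5134, -0.1114, 0.2868]
orientation: [[0.976, 0.001, -0.218], [0.218, -0.001, 0.976], [0.0, -1.0, -0.001]]
ft_force: [-0.4, -1.0, 1.6]
width: 0.0086
clock: 11.9
tool_pos: [0.5138, -0.1114, 0.3146]
orientation: [[0.976, 0.003, -0.219], [0.219, -0.002, 0.976], [0.003, -1.0, -0.002]]
ft_force: [-0.1, 0.2, -0.7]
width: 0.0086
```

View pics/k.png

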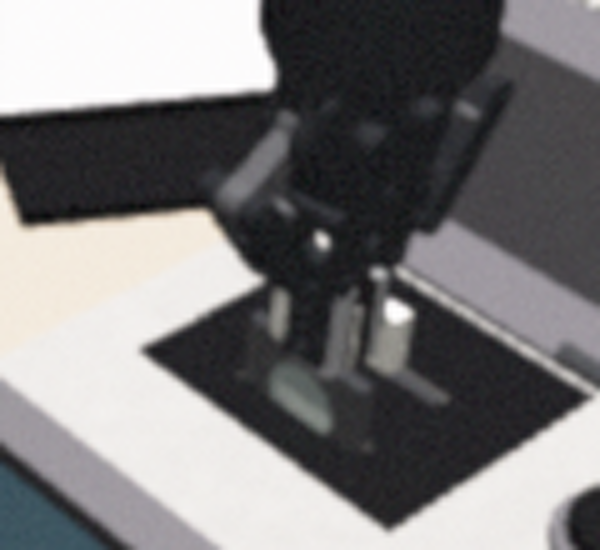

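The slide is held upright and well centred, with its glass visible at crop (300,400). Lift clear, then check state.

```bash
python3 -m crank '{"slide":[[0,-15,0],[0,-15,0],[0,-15,0],[0,-15,0],[0,0,0],[0,0,0],[0,0,0],[0,0,0],[0,0,0]],"angular":[[0,0,0],[0,0,0],[0,0,0],[0,0,0],[0,0,0],[0,0,0],[0,0,0],[0,0,0],[0,0,0]],"hand":[0,0,0,0,0,0,0,0,0]}'
python3 -m crank '{"slide":[[4.9,0,27.7],[4.9,0,27.7],[4.9,0,27.7],[4.9,0,27.7],[4.9,0,27.7],[4.9,0,27.7],[4.9,0,27.7],[4.9,0,27.7],[0,0,0]],"angular":[[0,0,0],[0,0,0],[0,0,0],[0,0,0],[0,0,0],[0,0,0],[0,0,0],[0,0,0],[0,0,0]],"hand":[0,0,0,0,0,0,0,0,0]}'
python3 -c "
from station import *;print(get_state()['qpos'])"
```

```text
clock: 12.7
tool_pos: [0.5129, -0.1112, 0.3699]
orientation: [[0.976, -0.003, -0.218], [0.218, 0.001, 0.976], [-0.002, -1.0, 0.001]]
ft_force: [0.2, 0.6, -0.8]
width: 0.0086
clock: 13.45
tool_pos: [0.5023, 0.1174, 0.3705]
orientation: [[0.975, -0.002, -0.224], [0.224, 0.003, 0.975], [-0.001, -1.0, 0.003]]
ft_force: [-0.4, -0.9, -1.1]
width: 0.0081
[ 5.66012622  1.12798597  0.11917376 89.08550181  0.16948197 82.73861244]
```

```bash
python3 -m crank '{"slide":[[0,0,0],[0,0,0],[0,0,0],[0,0,0],[0,0,0],[0,0,0],[0,0,0],[0,0,0],[0,0,0],[0,0,0]],"angular":[[0,-0.1196,0],[0,-0.1196,0],[0,-0.1196,0],[0,-0.1196,0],[0,-0.1196,0],[0,-0.1196,0],[0,-0.1196,0],[0,-0.1196,0],[0,-0.1196,0],[0,0,0]],"hand":[0,0,0,0,0,0,0,0,0,0]}'
python3 -m crank '{"slide":[[6,0,-21.3],[6,0,-21.3],[6,0,-21.3],[6,0,-21.3],[6,0,-21.3],[0,14,0],[0,14,0],[0,14,0],[0,14,0],[0,0,0],[0,0,0],[0,0,0]],"angular":[[0,0,0],[0,0,0],[0,0,0],[0,0,0],[0,0,0],[0,0,0],[0,0,0],[0,0,0],[0,0,0],[0,0,0],[0,0,0],[0,0,0]],"hand":[0,0,0,0,0,0,0,0,0,0,0,0]}'
python3 - <<'E'
from h import *
np.set_printoptions(precision=4,suppress=True)
for n in('side','top'):
    f=snap(n)
    if n=='side': save(f,'l.png',(200,80,430,290),3)
    for q in('filter_slide','filter_glass','slit_slide','flap','vial_a','beaker','wash_bottle','flask','tissue_pack'):
        for d in spot_in(n,q)[:2]: print(n,q,round(d['score'],2),w(f,d['centre']))
    if n=='side':
        P=cloud(f)
        # slide plane: points near the expected slide
        c=np.array([.6146,.1134,.115]); m=np.linalg.norm(P-c,axis=-1)<.03
        Q=P[m]; u,S,V=np.linalg.svd(Q-Q.mean(0),full_matrices=False); print('slide',len(Q),Q.mean(0),V[2],S,Q.min(0),Q.max(0))
E
```

```text
clock: 14.28
tool_pos: [0.503, 0.1131, 0.3706]
orientation: [[0.269, -0.001, -0.963], [0.963, -0.0, 0.269], [-0.001, -1.0, 0.001]]
ft_force: [-0.3, -0.9, -0.2]
width: 0.0088
clock: 15.28
tool_pos: [0.6139, 0.1134, 0.3159]
orientation: [[0.272, 0.0, -0.962], [0.962, -0.0, 0.272], [0.0, -1.0, -0.0]]
ft_force: [-0.5, -0.4, -0.5]
width: 0.0089
side filter_slide 0.77 [0.5999 0.1158 0.1151]
side filter_slide 0.73 [ 0.4936 -0.161   0.1133]
side filter_glass 0.81 [0.5985 0.1155 0.1234]
side slit_slide 0.64 [ 0.5516 -0.0968  0.1178]
side flap 0.86 [ 0.6294 -0.0778  0.1696]
side flap 0.4 [0.601  0.1124 0.1171]
side vial_a 0.84 [0.4768 0.1003 0.0336]
side vial_a 0.75 [0.3802 0.2948 0.0358]
side wash_bottle 0.71 [ 0.7663 -0.1152  0.1098]
side flask 0.78 [0.6117 0.4238 0.0523]
side tissue_pack 0.61 [ 0.6272 -0.0727  0.1737]
slide 316 [0.6093 0.1125 0.1166] [-0.2855 -0.9582 -0.0159] [0.233  0.216  0.0328] [0.5854 0.1025 0.0937] [0.6319 0.1215 0.1432]
top slit_slide 0.64 [ 0.5533 -0.091   0.1076]
top slit_slide 0.55 [ 0.6191 -0.0768  0.2304]
top flap 0.62 [ 0.6193 -0.0742  0.2341]
top flap 0.25 [0.7703 0.027  0.0519]
top vial_a 0.45 [0.3781 0.3037 0.0543]
top beaker 0.75 [0.7715 0.0283 0.0492]
top wash_bottle 0.82 [ 0.764  -0.0871  0.1241]
top flask 0.68 [0.6078 0.4379 0.0593]
top tissue_pack 0.82 [0.3548 0.2053 0.0227]
```

View pics/l.png

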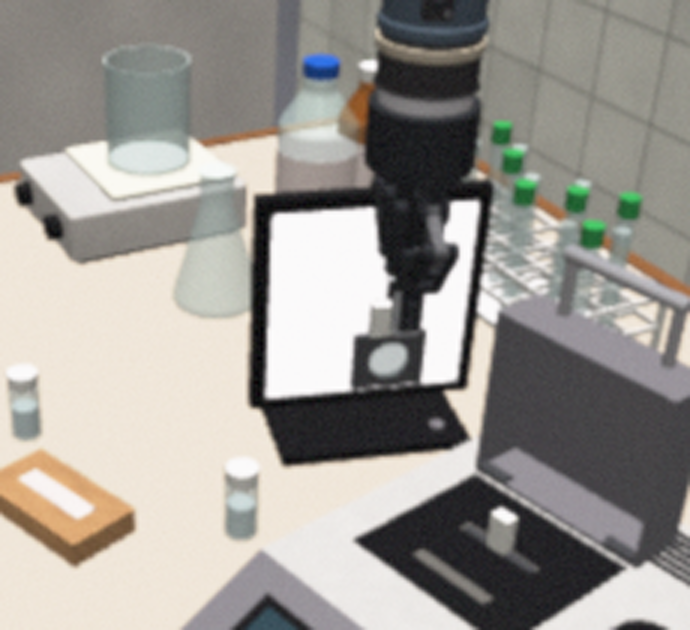

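The glass sits about 13 mm to the left of the panel's middle, so I'll centre it, settle, and hand in.

```bash
python3 -m crank '{"slide":[[0,1,-6],[0,1,-6],[0,0,0],[0,0,0],[0,0,0],[0,0,0],[0,0,0],[0,0,0]],"angular":[[0,0,0],[0,0,0],[0,0,0],[0,0,0],[0,0,0],[0,0,0],[0,0,0],[0,0,0]],"hand":[0,0,0,0,0,0,0,0]}'
python3 - <<'E'
from h import *
np.set_printoptions(precision=4,suppress=True)
f=snap('side'); C=np.array([.639,.200,.115]); X=np.array([.2713,.9625,0]);Y=np.array([-.9625,.2713,0])
for d in spot_in('side','filter_glass')[:1]:
    p=w(f,d['centre']); e=p-C; print(d['score'],p,'panel frame',e@X,e@Y,e[2])
s=get_state(); print(s['width'],s['ft_force'],np.abs(s['dq']).max(),s['clock'])
a=np.radians(12.64)
close_job()
E
```

```text
clock: 16.95
tool_pos: [0.6253, 0.1104, 0.3135]
orientation: [[0.271, -0.0, -0.963], [0.963, 0.0, 0.271], [0.0, -1.0, 0.0]]
ft_force: [0.6, -0.5, -1.1]
width: 0.0091
0.7 [0.6065 0.1117 0.1206] panel frame -0.09385503867099611 0.0073443285323091835 0.0056098824536619935
0.008611058310258003 [ 0.274 -0.447 -0.731] 0.0736561046988101 17.05
the job is handed in; nothing more can be done
```

I swung the flap up by its bar and left it standing open. I then drew the wide-grip filter slide up out of the front slot and held it in front of the lit black-framed panel. The job was handed in at 17 s of the 53 s allowed, with the gripper still holding the slide.

**Slide position:** at the last check the glass centre was about 94 mm before the lit face, 7 mm off to the side and 6 mm above the middle. Just before a final 12 mm sideways shift, the slide measured parallel to the panel and upright within about 0.02 rad. I did not re-measure the angle after that shift, but it involved no turning.

**Hold:** the fingers read 8.6 mm open on the 10 mm grip. The force reading was under 1 N and the arm was at rest.

**Flap:** it looked upright in the last picture, at about 1.57 rad by my estimate. I did not fit the angle precisely.

**Bystanders:** the narrow-grip slide was still in the rear slot. The vials, tissue pack, beaker, wash bottle and flask showed no displacement beyond the scatter between network readings. The top view's tissue pack reading differed from the first by about 18 mm. No move went near the pack, so I take that as noise, but I did not check it further.

**Disagreements:** the networks sometimes gave a second or wrong hit, such as "tissue_pack" on the flap in the side view. I went by the pictures in those cases. My model of the slides was also about 4 mm off sideways from the depth data, and I corrected the grasp from a close-up.

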